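# Lock the coolant tank's filler cap

### The job

The filler cap of the green coolant tank has only been laid loosely on its neck. Pushing down on it, turn it clockwise until its hidden lugs drop into the notches of the neck, press it down against its spring and turn it on clockwise to its stop, so that it stays locked down when you let go. Leave the things around it where they are.

Things in the scene. Friction and masses are not known exactly. Their poses are not given: they have to be found in the camera images.
- cap_wing (a point): Centre of the wing bar on the loose, round, bare aluminium cap, on the cap's axis. Bar: 56 mm long (this point's x), 10 mm thick (y), 20 mm high (z up), standing on the cap's flat top, which lies 10 mm below this point. Cap: 69 mm across, about 0.2 kg. Push the wing round from its sides; press on the flat top either side of the wing.
- cap_foot (a point): Centre of the cap's open lower rim, 33.5 mm below cap_wing. The skirt is 23.5 mm high with the top. Inside its foot three lugs, 120 degrees apart, at first lie on the neck's flange, round a low spigot that keeps the cap centred. Turned clockwise seen from above (negative about z) the cap meets the notches after 10 to 70 degrees; lightly pushed (3 to 8 N) it drops 4 mm and then turns no more than some 11 degrees either way.
- filler (a point): Centre of the top of the fixed neck's flange, 26 mm above the tank's top; its axes are the tank's. The flange, 58 mm across, is hidden under the cap, and its three notches point in an unknown direction. cap_foot lies at this height at first, 4 mm below it in the notches, 8 mm below when locked, 11 mm or more below while turning under the flange, 13.5 mm at the bottom.
- neck_foot (a point): Foot of the neck on the tank's top. Inside the neck is a sprung seal (3 N, plus 1 N per mm): from the notches, press the cap 7.5 to 9.5 mm further with about 10 N and turn it clockwise while pressed. Some 46 degrees from the notch's middle it can rise 3 mm and is locked, held by the spring; its stop comes by 56 degrees. Let go too early, it comes back up or stays stuck lower.
- tank: The green steel coolant tank, fixed to the bench, 260 mm (its x) by 300 mm (its y) by 120 mm high; origin at the centre of its underside. The filler neck stands at (-45, +45) mm on its top, a black pump 68 mm in diameter and 87 mm high at (75, -85) mm, a small brass breather 38 mm high at (85, 20) mm.
- bitbox_mid (a point): Centre of a yellow and green box of drill bits, 60 x 90 x 34 mm, lying on the tank's top. Leave alone.
- spindle_mid (a point): Centre of a stepped turned steel part, 85 mm high, 44 mm across its foot, standing on the bench at the tank's +y side. Leave alone.
- spanner_grip (a point): Handle of a steel spanner, 160 mm long, lying on the bench at the tank's -y side. Leave alone.
There are look-alikes about, which are no part of the job. Leave any purple or turquoise look-alike of the part that bears cap_wing alone.

How it is judged:
By the outcome, as a careful person would: the job done as asked, in the order asked, and still so for the second after the job is handed in, with the robot touching nothing.
It also fails if it takes over 61 s, if anything falls off the work surface, if the arm or the gripper's body presses on something with over 40 N, if the wrist force passes 120 N, or if a joint passes its speed limit or range.

### The arm

A 6-joint arm with a two-finger parallel gripper is mounted at the origin on the work surface. World frame = base frame: x ahead of the robot, y to its left, z up, the work surface at z = 0. Lengths are in mm, angles in rad, forces in N, time in s.
With the tool pointing down it reaches from about 275 to 725 mm from the base axis. Payload 15.9 kg.
Tool frame: the origin (TCP) lies midway between the tips of the shut fingers; the grasp point (between the pads) lies bot.pinch_z behind it (bot.pinch_z is the distance from the TCP to the grasp point, in mm); z points along the fingers, y is the line along which they close (so a half turn about z gives the same grasp; the last joint's range is limited). The gripper opens to 85 mm and grips with 20 to 120 N. Pads are 22 mm wide; open, the fingers measure 114 mm over their backs; the gripper's body (76 mm by 85 mm) begins 54 mm behind the grasp point. The pads swing forward as they close: fully open they stand 13 mm farther back than shut.
Start: joints at [1.234, 0.213, -0.034, 1.323, 0, 1.571], TCP at [165.228, 471.895, 231.306] pointing down, gripper open.
Joint ranges: [-2.98, 2.98], [-0.74, 1.72], [-1.14, 1.35], [-2.1, 2.04], [-1.57, 1.44], [-3.14, 3.14]. Speed limits (rad/s): [1.89, 1.89, 2.39, 2.57, 3.14, 3.14].

### API

Orientations are given as a unit quaternion [x, y, z, w].
In Python, from rig import bot gives the robot as it stands.
- The arm moves only by the tool carry_out, never from a script. Its argument "plan" is a list of rows, each an object of numbers: "claw": the gripper's target within -1 to 1 (fully open at 1, half-way at 0, shut at -1); "tx", "ty", "tz": the shift along the tool's x, y, z normalised to -1 to 1, where 1 is 20 cm; "ax", "ay", "az": the turn, a rotation vector about the tool's x, y, z normalised to -1 to 1, where 1 is 45 degrees. In form: [{"claw": .., "tx": .., "ty": .., "tz": .., "ax": .., "ay": .., "az": ..}, ...]. A call has 1 to 12 rows; each row is the pose to reach, as a shift and turn from the pose commanded when the call began, along the tool's axes at that moment; what a row does not reach only later rows make up. A row lasts 1/10 s, in which the tool goes at most 50 mm and 8.59 degrees, less where a joint would pass 70% of its speed; a pose out of reach is approached as far as the arm can. A call with a number of a shift or a turn outside -1 to 1 is refused whole. A call with a gripper value outside its range is refused whole. The fingers move at their own pace and stop on an object; "newtons" is the grip in N (left out, the last holds). Time passes only in rows, so rows that repeat a pose let the fingers close. It gives the time, the measured TCP pose, the force, the opening and the grip force at its end, in the units of the state.
- bot.read_state(): the state, without advancing time (a new reading comes with each control period).
- bot.get_image(name): name is "side" or "top"; returns a dict with "img" (400x640x3 uint8, red, green, blue), "range_z" (400x640 float32, mm along the optical axis (not along the pixel's ray), 0 where there is no reading), "intrinsics" (3x3 intrinsics, pixels), "R" (3x3) and "t" (3): a world point X has camera coordinates R X + t. Camera axes: x right, y down, z forward; pixel columns grow to the right and rows downward; lengths in mm; the calibration is good to about 2 mm. A picture is of the moment at which its call begins.
- bot.sign_off(): hands the job in; it is judged then, once.
Trained networks look in the newest picture that a camera, given by its name, has taken for a name from the list of things; names that differ only in an ending like _2 or _b are one class to them, and where a whole thing is asked for, a point or a joint stands for the part that bears it (a point fixed in the world has none). Each returns a list of dicts, best first, with "conf" (0 to 1); they miss things now and then, are a little off and sometimes report something else, mostly with a low value. They report only what shows in the picture. A call takes as long as a camera call. They do not tell look-alikes from the thing itself.
- bot.boxes_of(thing, camera): "xyz" ([x, y, z] in mm, in world coordinates, good to about 4 mm: the middle of the surface that is visible of it).
- bot.outline_of(thing, camera): "pixels" (400x640 bool, what is visible of it).
The state is a dict: "time_s": time; "qpos": joint angles; "joint_vel": joint speeds; "effort": joint torques, N m; "tcp_pos": TCP position; "tool_rot": TCP orientation; "force": force on the tool from outside, world axes, zero at the start; "ft_torque": the same for the moment, N m; "gripper_width": finger opening in mm; "grip_force": force on a finger pad.
Only numpy, scipy, OpenCV 4.12 (cv2) and the standard library are available. Lean on these libraries where they do the work, as an engineer would, in place of code of your own. Each camera call takes 0.05 s, during which the arm holds its last target. There are 200 camera calls.

## Working session

There is one attempt and no reset: what is moved stays moved. The work goes in short steps, Python scripts to look and compute and a tool call to move; the robot and the scene stay as the last step left them, time stands still between calls to the robot, and variables do not carry over. Pictures are saved under pics/ and viewed, at most 10 in all, crops included, and the job is handed in when it is done.

Besides the shell and the picture viewer there is one more tool, called as name(argument=value, ...), one argument or row to a line, values as JSON. carry_out: Moves the arm, as the interface text tells. Scaled input: -1 to 1 covers 20 cm each way for a shift and 45 degrees each way for a turn. Its arguments: {"type":"object","properties":{"plan":{"type":"array","items":{"type":"object","properties":{"claw":{"type":"number"},"tx":{"type":"number"},"ty":{"type":"number"},"tz":{"type":"number"},"ax":{"type":"number"},"ay":{"type":"number"},"az":{"type":"number"}}}},"newtons":{"type":"number"}},"required":["plan"]}

```bash
mkdir -p pics; cat > h.py <<'E'
from rig import bot
import numpy as np, cv2
def world(im,u,v,z=None):
    K,R,t=np.array(im["intrinsics"]),np.array(im["R"]),np.array(im["t"])
    z=im["range_z"][v,u] if z is None else z
    uv=np.stack([np.asarray(u,float),np.asarray(v,float),np.ones(np.shape(u))],-1)
    p=(uv@np.linalg.inv(K).T)*np.asarray(z,float)[...,None]
    return (p-t)@R
def save(im,f,crop=None,s=1):
    a=im["img"][...,::-1]
    if crop: a=a[crop[1]:crop[3],crop[0]:crop[2]]
    cv2.imwrite(f,cv2.resize(a,None,fx=s,fy=s,interpolation=cv2.INTER_CUBIC))
E
python3 - <<'E'
from h import *
np.set_printoptions(precision=1,suppress=True)
ims={c:bot.get_image(c) for c in("top","side")}
cv2.imwrite("pics/a.png",cv2.resize(np.vstack([ims[c]["img"] for c in ims])[...,::-1],(480,600)) if 0 else ims["top"]["img"][...,::-1])
save(ims["side"],"pics/b.png")
for c in ims:
  for n in("cap_wing","tank","bitbox_mid","spindle_mid"):
    for d in bot.boxes_of(n,c)[:4]:
      p=np.array(d["xyz"]);q=np.array(ims[c]["R"])@p+ims[c]["t"];q=np.array(ims[c]["intrinsics"])@q;print(c,n,round(d["conf"],2),p,q[:2]/q[2])
print(bot.pinch_z,bot.read_state())
E
```

```text
top cap_wing 0.88 [787.3 -98.9  26.2] [376.4 105.5]
top cap_wing 0.87 [510.  -76.4 169.9] [373.3 209.7]
top cap_wing 0.71 [463.2 142.8  23. ] [276.7 232.4]
top cap_wing 0.61 [ 314.1 -150.5   25.2] [397.  297.2]
top tank 0.68 [ 557.  -125.5  122.1] [392.9 191.2]
top tank 0.6 [ 462.  -347.2    7.8] [475.3 237. ]
top bitbox_mid 0.74 [ 467.3 -185.9  155.7] [423.5 231.1]
top spindle_mid 0.54 [ 555.8 -124.1  125. ] [392.5 191.5]
top spindle_mid 0.49 [649.   79.   29.5] [304.5 157.7]
side cap_wing 0.86 [501.3 -82.5 168.8] [334.6 214.9]
side cap_wing 0.75 [456.7 126.9  23.2] [264.  230.6]
side cap_wing 0.55 [ 304.1 -167.4   24.8] [296.4 331.5]
side cap_wing 0.51 [782.  -90.8  33.1] [401.1 212. ]
side tank 0.76 [ 499.3 -213.7  118.4] [378.9 261.6]
side bitbox_mid 0.7 [ 454.7 -200.2  150.3] [361.7 257.8]
side spindle_mid 0.66 [648.6  74.9  72.6] [327.4 195.3]
18.700000000000003 {'time_s': 0.5, 'qpos': array([ 1.2,  0.2, -0. ,  1.3,  0. ,  1.6]), 'joint_vel': array([-0.,  0.,  0.,  0., -0.,  0.]), 'effort': array([ -0. , -68.6,  48.7,   0. ,  -0. ,   0. ]), 'tcp_pos': array([165.2, 471.9, 231.3]), 'tool_rot': array([ 0.2,  1. , -0. , -0. ]), 'force': array([-0.1, -0.2,  0.4]), 'ft_torque': array([ 0.1, -0. ,  0. ]), 'grip_force': 0.0, 'gripper_width': 85.48537089230807}
```

View pics/a.png

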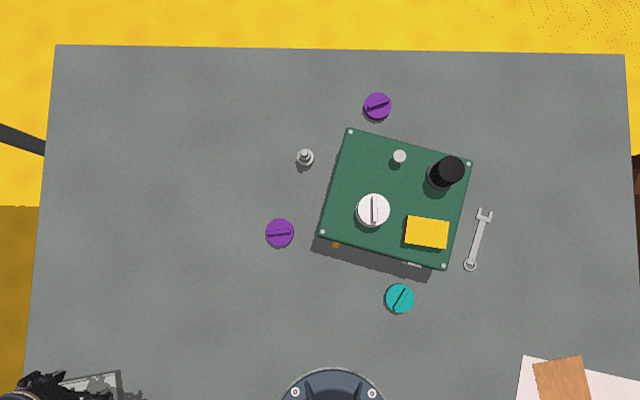

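View pics/b.png

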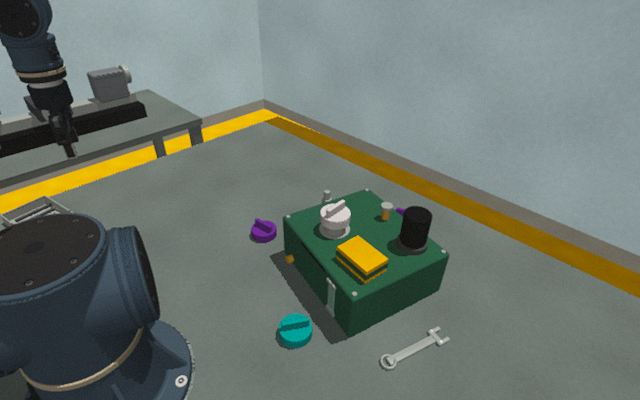

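The top picture shows four cap-like things: purple at (377,105), purple at (279,232), turquoise at (399,298), and the bare aluminium one at (373,210). The aluminium one stands on the green tank, at the far side from the pump at (445,172), which matches the (-45,+45) neck, so it is the cap meant. I'll measure it and confirm with one crop.

```bash
python3 - <<'E'
from h import *
np.set_printoptions(precision=1,suppress=True)
t=bot.get_image("top");s=bot.get_image("side")
save(t,"pics/c.png",(320,160,430,260),7)
P=[]
for n,im in(("top",t),("side",s)):
    v,u=np.mgrid[0:400,0:640];m=im["range_z"]>0;u,v=u[m],v[m];p=world(im,u,v)
    near=np.hypot(p[:,0]-505,p[:,1]+79)<60
    w=p[near&(p[:,2]>181)&(p[:,2]<200)]; f=p[near&(p[:,2]>160)&(p[:,2]<177)]
    tank=p[(abs(p[:,0]-550)<200)&(abs(p[:,1]+130)<200)&(abs(p[:,2]-120)<6)]
    if len(w)>3:
        r=cv2.minAreaRect(w[:,:2].astype(np.float32));d=np.linalg.svd(w[:,:2]-w[:,:2].mean(0))[2][0]
        print(n,"wing",len(w),np.median(w[:,2]),w.mean(0),r,"dir",np.degrees(np.arctan2(d[1],d[0])))
    if len(f)>3: print(n,"flat",len(f),np.median(f[:,2]),f.mean(0),cv2.minEnclosingCircle(f[:,:2].astype(np.float32)))
    r=cv2.minAreaRect(tank[:,:2].astype(np.float32));print(n,"tank",np.median(tank[:,2]),r,cv2.boxPoints(r).tolist())
from scipy.spatial.transform import Rotation as Ro
st=bot.read_state();print(Ro.from_quat(st["tool_rot"]).as_matrix(),st["tcp_pos"])
E
```

```text
top wing 134 189.43676617130978 [511.9 -75.7 189.4] ((511.9659423828125, -75.72074127197266), (54.74403762817383, 8.873239517211914), 0.5362817049026489) dir -179.38483516772092
top flat 685 169.7116937814614 [511.7 -75.6 169.8] ((512.6725463867188, -76.17452239990234), 34.663421630859375)
top tank 120.3507259552623 ((544.3209838867188, -131.0502471923828), (299.7704772949219, 260.9843444824219), 75.46818542480469) [[380.3946228027344, -243.39764404296875], [633.0296630859375, -308.8832092285156], [708.247314453125, -18.702850341796875], [455.6123046875, 46.78271484375]]
side wing 116 188.16892227614176 [508.8 -78.  187.1] ((510.65496826171875, -76.20787048339844), (56.378780364990234, 12.316280364990234), 2.480463981628418) dir -178.46006614160086
side flat 421 169.15535550845726 [503.9 -84.  168.6] ((510.9580078125, -76.91747283935547), 35.20867919921875)
side tank 119.7678501727939 ((542.3042602539062, -131.2601776123047), (300.51715087890625, 261.87591552734375), 75.50382232666016) [[377.9227600097656, -243.95938110351562], [631.461669921875, -309.5109558105469], [706.685791015625, -18.56097412109375], [453.1468505859375, 46.9906005859375]]
[[-0.9  0.3 -0. ]
 [ 0.3  0.9  0. ]
 [ 0.   0.  -1. ]] [165.2 471.9 231.3]
```

View pics/c.png

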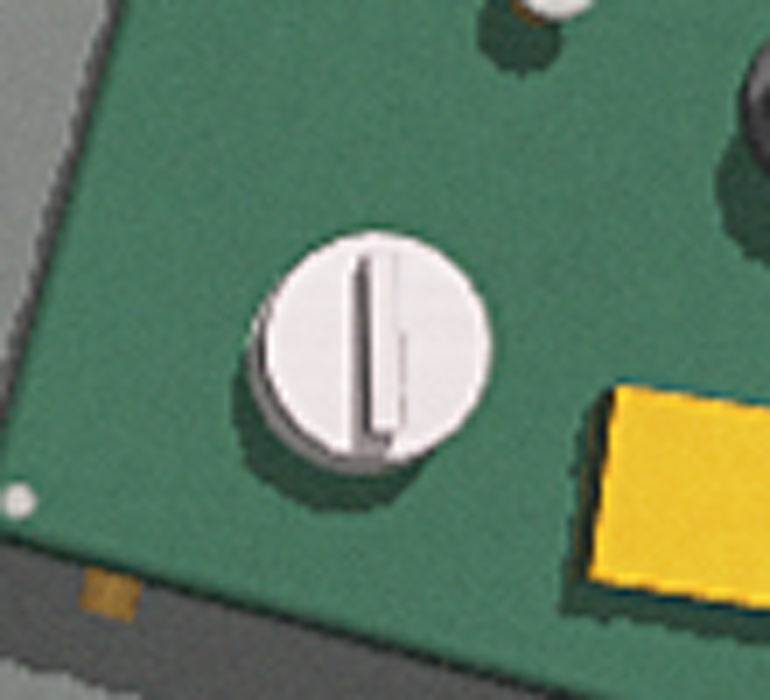

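The crop confirms the bare aluminium cap: centre (373,210) in the full picture, at (511.7, -76) mm. Its wing top is at z 189.4 and its flat top at 169.7, and the wing lies along about +1° of world x. The tank pose puts the neck at (511, -76), which agrees. Now moving above it.

carry_out(
  plan=[
    {"claw": 1,"tx": -0.2,"ty": -0.16,"tz": 0},
    {"claw": 1,"tx": -0.4,"ty": -0.32,"tz": 0},
    {"claw": 1,"tx": -0.6,"ty": -0.48,"tz": 0},
    {"claw": 1,"tx": -0.85,"ty": -0.67,"tz": 0},
    {"claw": 1,"tx": -0.85,"ty": -0.67,"tz": 0},
  ],
)

```text
invalid input
```

carry_out(
  plan=[
    {"claw": 1,"tx": -0.2,"ty": -0.16,"tz": 0},
    {"claw": 1,"tx": -0.4,"ty": -0.32,"tz": 0},
    {"claw": 1,"tx": -0.6,"ty": -0.48,"tz": 0},
    {"claw": 1,"tx": -0.85,"ty": -0.67,"tz": 0},
    {"claw": 1,"tx": -0.85,"ty": -0.67,"tz": 0},
  ],
)

```text
invalid input
```

carry_out(
  plan=[
    {"claw": 0.4,"tx": -0.2,"ty": -0.16,"tz": 0,"az": -0.15},
    {"claw": 0.4,"tx": -0.4,"ty": -0.32,"tz": 0,"az": -0.3},
    {"claw": 0.4,"tx": -0.6,"ty": -0.48,"tz": 0,"az": -0.45},
    {"claw": 0.4,"tx": -0.84,"ty": -0.673,"tz": 0,"az": -0.45},
    {"claw": 0.4,"tx": -0.84,"ty": -0.673,"tz": 0,"az": -0.45},
    {"claw": 0.4,"tx": -0.84,"ty": -0.673,"tz": 0,"az": -0.45},
    {"claw": 0.4,"tx": -0.84,"ty": -0.673,"tz": 0,"az": -0.45},
  ],
)

```text
invalid input
```

```bash
cat > s.py <<'E'
from h import *
from scipy.spatial.transform import Rotation as Ro
np.set_printoptions(precision=3,suppress=True)
s=bot.read_state();R=Ro.from_quat(s["tool_rot"]).as_matrix()
print(s["time_s"],s["tcp_pos"],"yhead",np.degrees(np.arctan2(R[1,1],R[0,1])),"z",R[:,2],s["qpos"],s["force"],s["ft_torque"],s["gripper_width"],s["grip_force"])
E
python3 s.py
```

```text
0.6 [165.223 471.896 231.311] yhead 70.70235695760272 z [-0.  0. -1.] [ 1.234  0.213 -0.034  1.324  0.     1.571] [-0.063 -0.063  0.056] [ 0.034 -0.003 -0.027] 85.45473730761012 0.0
```

carry_out(
  newtons=30,
  plan=[
    {"claw": 1,"tx": -0.2,"ty": -0.16,"tz": 0,"ax": 0,"ay": 0,"az": 0},
    {"claw": 1,"tx": -0.4,"ty": -0.32,"tz": 0,"ax": 0,"ay": 0,"az": 0},
    {"claw": 1,"tx": -0.6,"ty": -0.48,"tz": 0,"ax": 0,"ay": 0,"az": 0},
    {"claw": 1,"tx": -0.85,"ty": -0.67,"tz": 0,"ax": 0,"ay": 0,"az": 0},
    {"claw": 1,"tx": -0.85,"ty": -0.67,"tz": 0,"ax": 0,"ay": 0,"az": 0},
  ],
)

```text
time_s: 1.1
tcp_pos: [282.8, 286.2, 231.6]
tool_rot: [0.169, 0.986, -0.0, 0.0]
force: [-0.1, 0.7, -0.4]
gripper_width: 85.3
grip_force: 0.0
```

carry_out(
  plan=[
    {"claw": 1,"tx": -0.2,"ty": -0.16,"tz": 0,"ax": 0,"ay": 0,"az": 0},
    {"claw": 1,"tx": -0.4,"ty": -0.32,"tz": 0,"ax": 0,"ay": 0,"az": 0},
    {"claw": 1,"tx": -0.6,"ty": -0.48,"tz": 0,"ax": 0,"ay": 0,"az": 0},
    {"claw": 1,"tx": -0.85,"ty": -0.67,"tz": 0,"ax": 0,"ay": 0,"az": 0},
    {"claw": 1,"tx": -0.85,"ty": -0.67,"tz": 0,"ax": 0,"ay": 0,"az": 0},
  ],
)

```text
time_s: 1.6
tcp_pos: [399.2, 103.2, 231.4]
tool_rot: [0.169, 0.986, -0.0, 0.0]
force: [0.4, 0.9, 0.1]
gripper_width: 85.8
grip_force: 0.0
```

carry_out(
  plan=[
    {"claw": 0.4,"tx": -0.2,"ty": -0.16,"tz": 0,"ax": 0,"ay": 0,"az": -0.15},
    {"claw": 0.4,"tx": -0.4,"ty": -0.32,"tz": 0,"ax": 0,"ay": 0,"az": -0.3},
    {"claw": 0.4,"tx": -0.6,"ty": -0.48,"tz": 0,"ax": 0,"ay": 0,"az": -0.45},
    {"claw": 0.4,"tx": -0.84,"ty": -0.673,"tz": 0,"ax": 0,"ay": 0,"az": -0.45},
    {"claw": 0.4,"tx": -0.84,"ty": -0.673,"tz": 0,"ax": 0,"ay": 0,"az": -0.45},
    {"claw": 0.4,"tx": -0.84,"ty": -0.673,"tz": 0,"ax": 0,"ay": 0,"az": -0.45},
    {"claw": 0.4,"tx": -0.84,"ty": -0.673,"tz": 0,"ax": 0,"ay": 0,"az": -0.45},
  ],
)

```text
time_s: 2.3
tcp_pos: [511.5, -76.0, 231.1]
tool_rot: [-0.008, 1.0, 0.0, -0.0]
force: [-0.0, 0.3, 0.2]
gripper_width: 60.1
grip_force: 0.0
```

```bash
python3 s.py
```

```text
2.3 [511.469 -76.035 231.093] yhead 90.90507562982057 z [-0.001  0.    -1.   ] [-0.148  0.249  0.011  1.334  0.    -0.163] [-0.042  0.263  0.242] [-0.036 -0.    -0.03 ] 60.052395281301614 0.0
```

carry_out(
  newtons=25,
  plan=[
    {"claw": 0.0,"tx": 0,"ty": 0,"tz": 0.12,"ax": 0,"ay": 0,"az": 0},
    {"claw": -0.2,"tx": 0,"ty": 0,"tz": 0.2,"ax": 0,"ay": 0,"az": 0},
    {"claw": -0.2,"tx": 0,"ty": 0,"tz": 0.26,"ax": 0,"ay": 0,"az": 0},
    {"claw": -0.2,"tx": 0,"ty": 0,"tz": 0.28,"ax": 0,"ay": 0,"az": 0},
    {"claw": -0.5,"tx": 0,"ty": 0,"tz": 0.28,"ax": 0,"ay": 0,"az": 0},
    {"claw": -1,"tx": 0,"ty": 0,"tz": 0.28,"ax": 0,"ay": 0,"az": 0},
    {"claw": -1,"tx": 0,"ty": 0,"tz": 0.28,"ax": 0,"ay": 0,"az": 0},
    {"claw": -1,"tx": 0,"ty": 0,"tz": 0.28,"ax": 0,"ay": 0,"az": 0},
    {"claw": -1,"tx": 0,"ty": 0,"tz": 0.28,"ax": 0,"ay": 0,"az": 0},
    {"claw": -1,"tx": 0,"ty": 0,"tz": 0.28,"ax": 0,"ay": 0,"az": 0},
  ],
)

```text
time_s: 3.3
tcp_pos: [512.0, -75.9, 176.0]
tool_rot: [-0.008, 1.0, 0.0, 0.001]
force: [-2.1, 1.2, 5.9]
gripper_width: 9.2
grip_force: 29.5
```

```bash
python3 s.py
```

```text
3.3 [512.006 -75.899 176.013] yhead 90.95322502581202 z [ 0.001  0.    -1.   ] [-0.147  0.264 -0.109  1.197  0.    -0.164] [-2.116  1.231  5.86 ] [0.423 0.261 0.008] 9.202449311076448 29.462940394878387
```

carry_out(
  plan=[
    {"claw": -1,"tx": 0,"ty": 0,"tz": 0.002,"ax": 0,"ay": 0,"az": 0.1},
    {"claw": -1,"tx": 0,"ty": 0,"tz": 0.002,"ax": 0,"ay": 0,"az": 0.2},
    {"claw": -1,"tx": 0,"ty": 0,"tz": 0.002,"ax": 0,"ay": 0,"az": 0.2},
    {"claw": -1,"tx": 0,"ty": 0,"tz": 0.002,"ax": 0,"ay": 0,"az": 0.2},
  ],
)

```text
time_s: 3.7
tcp_pos: [512.4, -76.2, 176.0]
tool_rot: [0.07, 0.998, -0.0, 0.001]
force: [-0.9, 1.1, 9.9]
gripper_width: 8.9
grip_force: 29.9
```

```bash
python3 s.py
```

```text
3.7 [512.352 -76.155 175.965] yhead 81.93144171343899 z [ 0.002 -0.    -1.   ] [-0.148  0.264 -0.109  1.196 -0.    -0.007] [-0.91   1.085  9.914] [ 0.02   0.142 -0.047] 8.895598252699534 29.893490374088287
```

carry_out(
  plan=[
    {"claw": -1,"tx": 0,"ty": 0,"tz": -0.001,"ax": 0,"ay": 0,"az": 0.1},
    {"claw": -1,"tx": 0,"ty": 0,"tz": -0.001,"ax": 0,"ay": 0,"az": 0.2},
    {"claw": -1,"tx": 0,"ty": 0,"tz": -0.001,"ax": 0,"ay": 0,"az": 0.2},
    {"claw": -1,"tx": 0,"ty": 0,"tz": -0.001,"ax": 0,"ay": 0,"az": 0.2},
  ],
)

```text
time_s: 4.1
tcp_pos: [512.3, -76.2, 176.0]
tool_rot: [0.148, 0.989, -0.0, 0.001]
force: [0.0, -0.3, 7.2]
gripper_width: 9.3
grip_force: 29.6
```

```bash
python3 s.py
```

```text
4.1 [512.29  -76.193 176.011] yhead 72.92983571329523 z [ 0.002 -0.    -1.   ] [-0.148  0.264 -0.109  1.196 -0.     0.15 ] [ 0.049 -0.271  7.225] [-0.062  0.054 -0.059] 9.269217246279414 29.59934502840042
```

carry_out(
  plan=[
    {"claw": -1,"tx": 0,"ty": 0,"tz": 0,"ax": 0,"ay": 0,"az": 0.1},
    {"claw": -1,"tx": 0,"ty": 0,"tz": 0,"ax": 0,"ay": 0,"az": 0.2},
    {"claw": -1,"tx": 0,"ty": 0,"tz": 0,"ax": 0,"ay": 0,"az": 0.2},
    {"claw": -1,"tx": 0,"ty": 0,"tz": 0,"ax": 0,"ay": 0,"az": 0.2},
  ],
)

```text
time_s: 4.5
tcp_pos: [512.3, -76.2, 175.9]
tool_rot: [0.226, 0.974, -0.0, 0.001]
force: [-0.6, 0.1, 7.2]
gripper_width: 9.3
grip_force: 29.5
```

```bash
python3 s.py
```

```text
4.5 [512.274 -76.203 175.925] yhead 63.92789508889121 z [ 0.002 -0.    -1.   ] [-0.148  0.264 -0.109  1.196 -0.     0.307] [-0.599  0.088  7.151] [ 0.012  0.032 -0.087] 9.309150841947528 29.468373656272888
```

carry_out(
  plan=[
    {"claw": -1,"tx": 0,"ty": 0,"tz": 0,"ax": 0,"ay": 0,"az": 0.1},
    {"claw": -1,"tx": 0,"ty": 0,"tz": 0,"ax": 0,"ay": 0,"az": 0.2},
    {"claw": -1,"tx": 0,"ty": 0,"tz": 0,"ax": 0,"ay": 0,"az": 0.2},
    {"claw": -1,"tx": 0,"ty": 0,"tz": 0,"ax": 0,"ay": 0,"az": 0.2},
  ],
)

```text
time_s: 4.9
tcp_pos: [511.6, -76.0, 175.1]
tool_rot: [0.3, 0.954, -0.0, -0.0]
force: [0.0, -0.6, -1.2]
gripper_width: 9.6
grip_force: 28.4
```

Force fell to zero at about 36° of turn, so the lugs have met the notches. Following the cap down gently.

carry_out(
  plan=[
    {"claw": -1,"tx": 0,"ty": 0,"tz": 0.005,"ax": 0,"ay": 0,"az": 0.05},
    {"claw": -1,"tx": 0,"ty": 0,"tz": 0.01,"ax": 0,"ay": 0,"az": 0.05},
    {"claw": -1,"tx": 0,"ty": 0,"tz": 0.015,"ax": 0,"ay": 0,"az": 0.05},
    {"claw": -1,"tx": 0,"ty": 0,"tz": 0.015,"ax": 0,"ay": 0,"az": 0.05},
    {"claw": -1,"tx": 0,"ty": 0,"tz": 0.015,"ax": 0,"ay": 0,"az": 0.05},
  ],
)

```text
time_s: 5.4
tcp_pos: [511.6, -76.0, 172.1]
tool_rot: [0.319, 0.948, -0.0, -0.0]
force: [-1.1, 0.3, 0.0]
gripper_width: 9.2
grip_force: 28.4
```

```bash
python3 s.py
```

```text
5.4 [511.603 -75.96  172.128] yhead 52.7514653330092 z [-0. -0. -1.] [-0.147  0.266 -0.116  1.189 -0.     0.503] [-1.075  0.268  0.034] [-0.03   0.061  0.014] 9.187835323441506 28.440360724925995
```

carry_out(
  newtons=60,
  plan=[
    {"claw": -1,"tx": 0,"ty": 0,"tz": 0.0,"ax": 0,"ay": 0,"az": 0},
    {"claw": -1,"tx": 0,"ty": 0,"tz": 0.01,"ax": 0,"ay": 0,"az": 0.05},
    {"claw": -1,"tx": 0,"ty": 0,"tz": 0.02,"ax": 0,"ay": 0,"az": 0.05},
    {"claw": -1,"tx": 0,"ty": 0,"tz": 0.03,"ax": 0,"ay": 0,"az": 0.05},
    {"claw": -1,"tx": 0,"ty": 0,"tz": 0.04,"ax": 0,"ay": 0,"az": 0.05},
    {"claw": -1,"tx": 0,"ty": 0,"tz": 0.045,"ax": 0,"ay": 0,"az": 0.05},
    {"claw": -1,"tx": 0,"ty": 0,"tz": 0.045,"ax": 0,"ay": 0,"az": 0.05},
    {"claw": -1,"tx": 0,"ty": 0,"tz": 0.045,"ax": 0,"ay": 0,"az": 0.05},
  ],
)

```text
time_s: 6.2
tcp_pos: [512.0, -76.0, 163.7]
tool_rot: [0.338, 0.941, 0.0, 0.001]
force: [-2.2, 0.2, 9.4]
gripper_width: 8.2
grip_force: 65.3
```

```bash
python3 s.py
```

```text
6.2 [511.962 -75.995 163.664] yhead 50.533653778513866 z [ 0.001 -0.    -1.   ] [-0.147  0.27  -0.133  1.167 -0.     0.541] [-2.23   0.224  9.445] [-0.013  0.402 -0.046] 8.214646522047076 65.29164791107178
```

carry_out(
  plan=[
    {"claw": -1,"tx": 0,"ty": 0,"tz": 0.001,"ax": 0,"ay": 0,"az": 0.1},
    {"claw": -1,"tx": 0,"ty": 0,"tz": 0.001,"ax": 0,"ay": 0,"az": 0.2},
    {"claw": -1,"tx": 0,"ty": 0,"tz": 0.001,"ax": 0,"ay": 0,"az": 0.3},
    {"claw": -1,"tx": 0,"ty": 0,"tz": 0.001,"ax": 0,"ay": 0,"az": 0.4},
    {"claw": -1,"tx": 0,"ty": 0,"tz": 0.001,"ax": 0,"ay": 0,"az": 0.4},
    {"claw": -1,"tx": 0,"ty": 0,"tz": 0.001,"ax": 0,"ay": 0,"az": 0.4},
  ],
)

```text
time_s: 6.8
tcp_pos: [512.3, -76.1, 163.6]
tool_rot: [0.481, 0.877, 0.0, 0.001]
force: [-0.0, 0.1, 10.0]
gripper_width: 8.3
grip_force: 65.3
```

```bash
python3 s.py
```

```text
6.8 [512.267 -76.089 163.63 ] yhead 32.51554426277223 z [ 0.002 -0.    -1.   ] [-0.147  0.27  -0.133  1.166 -0.     0.856] [-0.048  0.114 10.009] [-0.016  0.046 -0.07 ] 8.349083381021025 65.30045986175537
```

Turned 18° with no blocking (58.4° in all, past the notch walls), still pressed. Continuing.

carry_out(
  plan=[
    {"claw": -1,"tx": 0,"ty": 0,"tz": 0,"ax": 0,"ay": 0,"az": 0.1},
    {"claw": -1,"tx": 0,"ty": 0,"tz": 0,"ax": 0,"ay": 0,"az": 0.2},
    {"claw": -1,"tx": 0,"ty": 0,"tz": 0,"ax": 0,"ay": 0,"az": 0.3},
    {"claw": -1,"tx": 0,"ty": 0,"tz": 0,"ax": 0,"ay": 0,"az": 0.4},
    {"claw": -1,"tx": 0,"ty": 0,"tz": 0,"ax": 0,"ay": 0,"az": 0.5},
    {"claw": -1,"tx": 0,"ty": 0,"tz": 0,"ax": 0,"ay": 0,"az": 0.6},
    {"claw": -1,"tx": 0,"ty": 0,"tz": 0,"ax": 0,"ay": 0,"az": 0.6},
    {"claw": -1,"tx": 0,"ty": 0,"tz": 0,"ax": 0,"ay": 0,"az": 0.6},
  ],
)

```text
time_s: 7.6
tcp_pos: [512.2, -76.1, 163.6]
tool_rot: [0.672, 0.74, 0.0, 0.001]
force: [-0.2, -0.3, 10.3]
gripper_width: 8.2
grip_force: 65.3
```

```bash
python3 s.py
```

```text
7.6 [512.176 -76.078 163.569] yhead 5.5167461301265925 z [ 0.002 -0.    -1.   ] [-0.147  0.27  -0.133  1.166 -0.     1.327] [-0.186 -0.305 10.276] [-0.087  0.152 -0.128] 8.170728323742162 65.30265212059021
```

carry_out(
  plan=[
    {"claw": -1,"tx": 0,"ty": 0,"tz": 0,"ax": 0,"ay": 0,"az": 0.05},
    {"claw": -1,"tx": 0,"ty": 0,"tz": 0,"ax": 0,"ay": 0,"az": 0.1},
    {"claw": -1,"tx": 0,"ty": 0,"tz": 0,"ax": 0,"ay": 0,"az": 0.15},
    {"claw": -1,"tx": 0,"ty": 0,"tz": 0,"ax": 0,"ay": 0,"az": 0.15},
    {"claw": -1,"tx": 0,"ty": 0,"tz": 0,"ax": 0,"ay": 0,"az": 0.15},
  ],
)

```text
time_s: 8.1
tcp_pos: [512.2, -76.1, 163.6]
tool_rot: [0.715, 0.7, 0.0, 0.001]
force: [-1.9, 0.7, 9.2]
gripper_width: 8.1
grip_force: 65.3
```

```bash
python3 s.py
```

```text
8.1 [512.167 -76.087 163.578] yhead -1.2244053141280193 z [ 0.001 -0.    -1.   ] [-0.147  0.27  -0.133  1.167 -0.     1.445] [-1.91   0.748  9.245] [-0.053  0.224 -0.023] 8.095729238566452 65.29910087585449
```

carry_out(
  plan=[
    {"claw": -1,"tx": 0,"ty": 0,"tz": 0,"ax": 0,"ay": 0,"az": 0.04},
    {"claw": -1,"tx": 0,"ty": 0,"tz": 0,"ax": 0,"ay": 0,"az": 0.08},
    {"claw": -1,"tx": 0,"ty": 0,"tz": 0,"ax": 0,"ay": 0,"az": 0.08},
    {"claw": -1,"tx": 0,"ty": 0,"tz": 0,"ax": 0,"ay": 0,"az": 0.08},
  ],
)

```text
time_s: 8.5
tcp_pos: [512.1, -76.1, 163.6]
tool_rot: [0.736, 0.677, 0.0, 0.001]
force: [-1.0, -1.0, 10.2]
gripper_width: 8.1
grip_force: 65.3
```

```bash
python3 s.py
```

```text
8.5 [512.144 -76.102 163.596] yhead -4.829810695948539 z [ 0.002 -0.    -1.   ] [-0.147  0.27  -0.133  1.167 -0.     1.508] [-0.974 -0.96  10.167] [-0.015  0.236 -0.02 ] 8.0782395751242 65.29816031455994
```

carry_out(
  plan=[
    {"claw": -1,"tx": 0,"ty": 0,"tz": 0,"ax": 0,"ay": 0,"az": 0.04},
    {"claw": -1,"tx": 0,"ty": 0,"tz": 0,"ax": 0,"ay": 0,"az": 0.08},
    {"claw": -1,"tx": 0,"ty": 0,"tz": 0,"ax": 0,"ay": 0,"az": 0.08},
    {"claw": -1,"tx": 0,"ty": 0,"tz": 0,"ax": 0,"ay": 0,"az": 0.08},
  ],
)

```text
time_s: 8.9
tcp_pos: [512.1, -76.1, 163.6]
tool_rot: [0.757, 0.653, 0.0, 0.001]
force: [-1.6, -0.0, 9.4]
gripper_width: 8.2
grip_force: 65.3
```

```bash
python3 s.py
```

```text
8.9 [512.117 -76.073 163.587] yhead -8.413040792054334 z [ 0.001 -0.    -1.   ] [-0.147  0.27  -0.133  1.167 -0.     1.57 ] [-1.6   -0.012  9.404] [-0.083  0.314  0.156] 8.222622257348666 65.34015655517578
```

carry_out(
  plan=[
    {"claw": -1,"tx": 0,"ty": 0,"tz": 0,"ax": 0,"ay": 0,"az": 0.04},
    {"claw": -1,"tx": 0,"ty": 0,"tz": 0,"ax": 0,"ay": 0,"az": 0.07},
    {"claw": -1,"tx": 0,"ty": 0,"tz": 0,"ax": 0,"ay": 0,"az": 0.07},
    {"claw": -1,"tx": 0,"ty": 0,"tz": 0,"ax": 0,"ay": 0,"az": 0.07},
  ],
)

```text
time_s: 9.3
tcp_pos: [511.9, -76.0, 163.5]
tool_rot: [0.775, 0.633, 0.0, 0.0]
force: [-2.6, 0.0, 10.5]
gripper_width: 7.9
grip_force: 67.6
```

```bash
python3 s.py
```

```text
9.3 [511.905 -75.982 163.533] yhead -11.52329951156872 z [ 0.001 -0.    -1.   ] [-0.147  0.27  -0.133  1.167 -0.     1.625] [-2.587  0.035 10.493] [0.01  0.689 0.852] 7.909570515518589 67.5658929347992
```

Torque rose to 0.85 N m at about 102° — the stop. Letting the cap rise under its spring while still held.

carry_out(
  plan=[
    {"claw": -1,"tx": 0,"ty": 0,"tz": -0.008,"ax": 0,"ay": 0,"az": -0.01},
    {"claw": -1,"tx": 0,"ty": 0,"tz": -0.015,"ax": 0,"ay": 0,"az": -0.01},
    {"claw": -1,"tx": 0,"ty": 0,"tz": -0.021,"ax": 0,"ay": 0,"az": -0.01},
    {"claw": -1,"tx": 0,"ty": 0,"tz": -0.021,"ax": 0,"ay": 0,"az": -0.01},
    {"claw": -1,"tx": 0,"ty": 0,"tz": -0.021,"ax": 0,"ay": 0,"az": -0.01},
  ],
)

```text
time_s: 9.8
tcp_pos: [511.5, -75.8, 167.1]
tool_rot: [0.773, 0.635, -0.0, -0.0]
force: [-0.7, 1.1, -2.0]
gripper_width: 8.2
grip_force: 64.7
```

```bash
python3 s.py
```

```text
9.8 [511.469 -75.845 167.069] yhead -11.181833670582616 z [-0.  0. -1.] [-0.147  0.268 -0.126  1.177  0.     1.619] [-0.718  1.067 -1.963] [0.376 0.25  0.773] 8.195525390733328 64.70704078674316
```

Force went negative (-2 N) at about 3.5 mm rise, so the cap is held in the lock. Releasing and looking.

carry_out(
  newtons=25,
  plan=[
    {"claw": -0.6,"tx": 0,"ty": 0,"tz": 0,"ax": 0,"ay": 0,"az": 0},
    {"claw": -0.2,"tx": 0,"ty": 0,"tz": 0,"ax": 0,"ay": 0,"az": 0},
    {"claw": -0.2,"tx": 0,"ty": 0,"tz": 0,"ax": 0,"ay": 0,"az": 0},
    {"claw": -0.2,"tx": 0,"ty": 0,"tz": 0,"ax": 0,"ay": 0,"az": 0},
    {"claw": -0.2,"tx": 0,"ty": 0,"tz": -0.1,"ax": 0,"ay": 0,"az": 0},
    {"claw": -0.2,"tx": 0,"ty": 0,"tz": -0.3,"ax": 0,"ay": 0,"az": 0},
    {"claw": -0.2,"tx": 0,"ty": 0,"tz": -0.5,"ax": 0,"ay": 0,"az": 0},
    {"claw": -0.2,"tx": 0,"ty": 0,"tz": -0.5,"ax": 0,"ay": 0,"az": 0},
  ],
)

```text
time_s: 10.6
tcp_pos: [513.4, -76.3, 272.1]
tool_rot: [0.773, 0.635, 0.002, 0.003]
force: [0.8, -0.7, -0.7]
gripper_width: 34.3
grip_force: 0.0
```

carry_out(
  plan=[
    {"claw": -0.2,"tx": 0,"ty": 0.2,"tz": 0,"ax": 0,"ay": 0,"az": 0},
    {"claw": -0.2,"tx": 0,"ty": 0.4,"tz": 0,"ax": 0,"ay": 0,"az": 0},
    {"claw": -0.2,"tx": 0,"ty": -0.0,"tz": 0,"ax": 0,"ay": 0,"az": 0},
    {"claw": -0.2,"tx": -0.25,"ty": -0.2,"tz": 0,"ax": 0,"ay": 0,"az": 0},
    {"claw": -0.2,"tx": -0.5,"ty": -0.4,"tz": 0,"ax": 0,"ay": 0,"az": 0},
    {"claw": -0.2,"tx": -0.75,"ty": -0.6,"tz": 0,"ax": 0,"ay": 0,"az": 0},
    {"claw": -0.2,"tx": -0.95,"ty": -0.8,"tz": 0,"ax": 0,"ay": 0,"az": 0},
    {"claw": -0.2,"tx": -0.95,"ty": -0.8,"tz": 0,"ax": 0,"ay": 0,"az": 0},
  ],
)

```text
time_s: 11.4
tcp_pos: [331.9, -220.4, 267.0]
tool_rot: [0.773, 0.635, -0.0, 0.0]
force: [1.2, -1.7, 0.5]
gripper_width: 34.4
grip_force: 0.0
```

```bash
python3 s.py; cat > m.py <<'E'
from h import *
np.set_printoptions(precision=1,suppress=True)
for n in("top","side"):
    im=bot.get_image(n); save(im,f"pics/d_{n}.png")
    v,u=np.mgrid[0:400,0:640];m=im["range_z"]>0;u,v=u[m],v[m];p=world(im,u,v)
    near=np.hypot(p[:,0]-511.5,p[:,1]+76)<38
    w=p[near&(p[:,2]>175)&(p[:,2]<200)]; f=p[near&(p[:,2]>152)&(p[:,2]<173)]
    for a in(w,f):
        if len(a)>3:
            d=np.linalg.svd(a[:,:2]-a[:,:2].mean(0),full_matrices=False)[2][0];print(n,len(a),np.median(a[:,2]),a.mean(0),np.degrees(np.arctan2(d[1],d[0])))
E
python3 m.py
```

```text
11.4 [ 331.946 -220.433  266.999] yhead -11.167648353758365 z [ 0. -0. -1.] [-0.586 -0.    -0.186  1.385 -0.     1.18 ] [ 1.187 -1.674  0.546] [-0.016 -0.014  0.015] 34.38351795174965 0.0
top 133 181.64640963199872 [512.3 -76.2 181.4] -98.70883707126858
top 665 161.76746397198602 [511.7 -75.5 161.8] 166.35449377069776
side 42 160.76147734305061 [486.3 -91.3 159.4] -134.76714924155334
```

View pics/d_top.png

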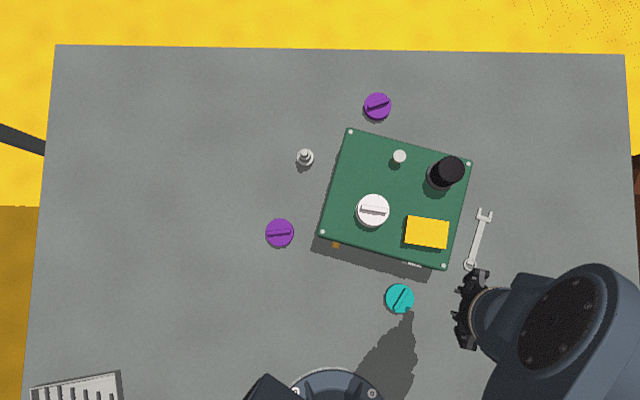

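The picture shows the cap at (373,210) with its wing turned about 99°. The box (427,232), spanner (478,238), spindle (305,158) and look-alikes are where they were, and the arm is clear. The flat top measures 161.7 mm, 8.0 mm below its start, which is the locked height.

```bash
python3 -c "
from rig import bot
print(bot.sign_off())"
```

```text
the job is handed in; nothing more can be done
None
```

The cap is locked on its neck: it was turned about 99° clockwise to its stop and stayed 8.0 mm below its starting height after release, nothing around it was moved, and the job was handed in at about 11.5 s.

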